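Open the guard's shutter and press the clamp lever through the window

TASK

Using only the fingertips, push the small shutter on top of the grey guard box fully open by its upright lug, then reach through the uncovered window and press the clamp lever fully down, so that it stays down when you withdraw. Do not touch the guard box, and leave the fitting under it untouched and the loose things on the bench where they are.

Things in the scene. Friction and masses are not known exactly. Their poses are not given: they have to be found in the camera images.
- clamp_fixture: fixed clamping fixture with a grey guard box over it, on a base plate 136 mm (x) by 220 mm (y). Origin on the bench; its x points away from the robot, y to the left, z up; turned about z by up to 0.16 rad. All directions below are the fixture's.
- guard: grey sheet-metal guard box of the fixture, same frame as clamp_fixture: x from -65 to +65 mm, y from -105 to +95 mm, flat top 4 mm thick with its upper face at z = 105 mm. Two guide strips (6 mm high, up to z = 111 mm) run along y at x = -47 and +47 mm, on either side of the shutter. Must not be touched; the shutter and its lug are not part of it.
- window (a point): centre of the rectangular window in the guard's top, at the upper face (x = 0, y = 45 mm, z = 105 mm). The window measures 70 mm along x and 80 mm along y; the closed shutter covers it.
- shutter (a joint): slide of the flat aluminium shutter, m: 0 shut over the window, 0.088 fully open against its stop; it grows as the shutter moves along -y (to the right). Starts at 0 to 0.02. Friction about 3 N; it stays where it is left. The shutter is 82 mm (x) by 86 mm (y), its top at z = 109 mm.
- lug_face (a point): point on the left (+y) face of the shutter's upright lug, in its middle, at z = 126 mm, moving with the shutter: 12.5 mm left of the fixture's origin when shut (joint 0), 75.5 mm right of it when fully open. The lug is 50 mm wide (x), 7 mm thick (y), from the shutter up to z = 138 mm. Push this face along -y; the shutter extends 75 mm to the left of it.
- lever (a joint): hinge of the steel clamp lever under the window, rad: 0 fully up, 0.36 fully down on its stop; grows as the pad is pressed down. Starts at 0 to 0.04. About 6 N on the pad moves it; it stays where it is left.
- lever_pad (a point): centre of the top of the lever's round dark press pad, 30 mm across, moving with the lever. It lies under the middle of the window, 96 mm above the bench when up and 78 mm when fully down (27 mm below the guard's upper face); the hinge lies 50 mm behind it (+x).
- fitting: threaded pipe fitting, 25 x 40 x 28 mm, fixed in the nest under the lever, its top 59 mm above the bench; origin at its underside. Not to be touched.
- loose_nipple: loose threaded pipe fitting, 25 x 40 x 28 mm, beside the fixture; bystander; origin at its underside.
- loose_cap: loose ribbed screw cap, 30 mm across, 18 mm high, beside the fixture; bystander; origin at its underside.
- tape_roll: flat spool of tape, 52 mm across, 17 mm high; bystander; origin at its underside.
- gauge: round pressure gauge on its back, 81 x 58 x 31 mm; bystander; origin at its underside.
- valve: ball valve with a flat handle, 33 x 110 x 51 mm; bystander; origin at its underside.
- driver: screwdriver, 206 mm long, 29 mm high; bystander; origin at its underside.

How it is judged:
On the way, in this order (a step that is already met when the one before it is completed fails the run):
1. the shutter is fully open (within 5 mm of its stop) with the lever still up (value of joint shutter above 0.083 m and value of joint lever below 0.12 rad), for 0.2 s.
2. the lever is pressed fully down (within 0.04 rad, 2 mm at the pad, of its stop) (value of joint lever above 0.32 rad and value of joint shutter above 0.083 m), for 0.2 s.
At the end, for the whole second after the job is handed in: the shutter is within 5 mm of fully open and the lever within 0.04 rad (2 mm at the pad) of its lower stop (all of step 2); the robot touches nothing.
It fails at once if the robot touches the guard box (more than 1 N) (contact force between any of the fingers, the arm and guard above 1 N).
It fails at once if the robot touches the fitting under the guard (more than 1 N) (contact force between any of the fingers, the arm and fitting above 1 N).
It fails at once if a loose thing on the bench is lifted or shifted by more than 20 mm (distance of any of loose_nipple, loose_cap, tape_roll, gauge, valve, driver from where it was at the start of the episode above 0.02 m).
It also fails if it takes over 48 s, if anything falls off the work surface, if the arm or the gripper's body presses on something with over 40 N, if the wrist force passes 120 N, or if a joint passes its speed limit or range.

ROBOT

A 6-joint arm with a two-finger parallel gripper is mounted at the origin on a cart in front of the work surface, level with it; the furniture and walls round the work are solid. World frame = base frame: x ahead of the robot, y to its left, z up, the work surface at z = 0. Lengths are in m, angles in rad, forces in N, time in s.
With the tool pointing down it reaches from about 0.4 to 0.825 m from the base axis. Payload 7 kg.
Tool frame: the origin (TCP) lies at the very end of the fingers, on their centre line; the grasp point (between the pads) lies 19 mm behind it; z points along the fingers, y is the line along which they close (so a half turn about z gives the same grasp; the last joint's range is limited). The gripper opens to 88 mm and grips with 3 to 60 N. Pads are 19 mm wide; open, the fingers measure 130 mm over their backs; the gripper's body (78 mm by 193 mm) begins 47 mm behind the grasp point.
Start: joints at [-1.018, 0.359, 0.012, 0, -1.224, -0.288], TCP at [0.177, -0.651, 0.227] pointing down, gripper open.
Joint ranges: [-3.07, 3.07], [-1.43, 2.12], [-1.02, 1.25], [-3.03, 1.67], [-3.05, -0], [-3.03, 3.03]. Speed limits (rad/s): [2.39, 2.39, 3.01, 3.14, 3.14, 3.14].

INTERFACE

Orientations are given as [roll, pitch, yaw] about the fixed x, y, z axes, in that order (R = Rz(yaw) Ry(pitch) Rx(roll)).
In Python, from station import arm gives the robot as it stands. The module is installed in compiled form; this text tells all that it offers.
- The arm moves only by the shell command python3 -m crank 'ROWS' [FORCE]. ROWS is JSON, a list of rows, each an object of numbers: "dx", "dy", "dz": the shift along the world's x, y, z in m; "twist": the turn about the world's z in degrees; "grip": the opening, from -1 (shut) to 1 (fully open). A call has exactly 5 rows; each row is the pose to reach, as a shift and turn from the pose commanded when the call began; what a row does not reach only later rows make up. A row lasts 1/12 s, in which the tool goes at most 41.7 mm and 7.16 degrees, less where a joint would pass 70% of its speed; a pose out of reach is approached as far as the arm can. A call with a gripper value outside its range is refused whole. The fingers move at their own pace and stop on an object; FORCE is the grip in N (left out, the last holds). Time passes only in rows, so rows that repeat a pose let the fingers close, or fill a call up. It gives the time, the measured TCP pose, the force, the opening and the grip force at its end, in the units of the state.
- arm.get_state(): the state, without advancing time (a new reading comes with each control period).
- arm.grab_frame(name): name is "scene" or "side" or "wrist"; returns the picture (420x560x3 uint8, red, green, blue); there is no depth.
- arm.get_calibration(name): a dict with "fx", "fy", "cx", "cy" (pixels), "cam_to_world" (4x4, takes a point from camera to world coordinates); the wrist camera has in their place "tool_from_camera" (4x4, takes a point from camera to tool coordinates, whose origin is the TCP and whose axes are the flange's). Camera axes: x right, y down, z forward; pixel columns grow to the right and rows downward; lengths in m; the calibration is good to about 2 mm. A picture is of the moment at which its call begins: read the wrist's pose just before it. get_calibration takes no time and is no camera call.
- arm.job_done(): hands the job in; it is judged then, once.
The state is a dict: "t": time; "q": joint angles; "qd": joint speeds; "joint_efforts": joint torques, N m; "eef_pos": TCP position; "ee_rot": TCP orientation; "force": force on the tool from outside, world axes, zero at the start; "moment": the same for the moment, N m; "width": finger opening in m; "gripper_force": force on a finger pad.
Only numpy, scipy, OpenCV 4.12 (cv2) and the standard library are available. Lean on these libraries where they do the work, as an engineer would, in place of code of your own. Each camera call takes 0.05 s, during which the arm holds its last target. There are 200 camera calls.

## Working session

There is one attempt and no reset: what is moved stays moved. The work goes in short steps, Python scripts to look and compute and a shell command to move; the robot and the scene stay as the last step left them, time stands still between calls to the robot, and variables do not carry over. Pictures are saved under pics/ and viewed, at most 10 in all, crops included, and the job is handed in when it is done.

```bash
mkdir -p pics; python3 - <<'E'
from station import arm
import cv2,numpy as np
s=arm.get_state();print(s['t'],s['eef_pos'],s['ee_rot'],s['width'])
for n in('scene','side'):
    im=arm.grab_frame(n);cv2.imwrite(f'pics/{n}0.png',im[:,:,::-1])
    c=arm.get_calibration(n);print(n,c['fx'],c['cx'],c['cy'],np.round(c['cam_to_world'],3).tolist())
print(arm.get_calibration('wrist'))
E
```

```text
0.0 [ 0.17650594 -0.65101101  0.22560418] [ 3.13992332e+00 -1.33527682e-04 -2.87693926e+00] 0.087684659582679
scene 427.09386825684305 281.30114174223553 209.59016113695378 [[-0.112, 0.64, -0.76, 1.315], [0.994, 0.059, -0.097, -0.263], [-0.017, -0.766, -0.642, 0.75], [0.0, 0.0, 0.0, 1.0]]
side 425.34648071557444 277.43631545649635 212.20574372425386 [[0.975, 0.169, -0.145, 0.663], [0.223, -0.774, 0.593, -0.995], [-0.012, -0.61, -0.792, 0.926], [0.0, 0.0, 0.0, 1.0]]
{'fx': 356.50219652755607, 'fy': 356.50219652755607, 'cx': 280.4545472770409, 'cy': 210.50642559041015, 'tool_from_camera': array([[-2.81368409e-04, -9.61765920e-01, -2.73872664e-01,
         7.22844430e-02],
       [ 9.99999821e-01, -4.15289000e-04,  4.31012159e-04,
         2.72078411e-04],
       [-5.28269111e-04, -2.73872494e-01,  9.61765864e-01,
        -1.58171120e-01],
       [ 0.00000000e+00,  0.00000000e+00,  0.00000000e+00,
         1.00000000e+00]])}
```

View pics/scene0.png

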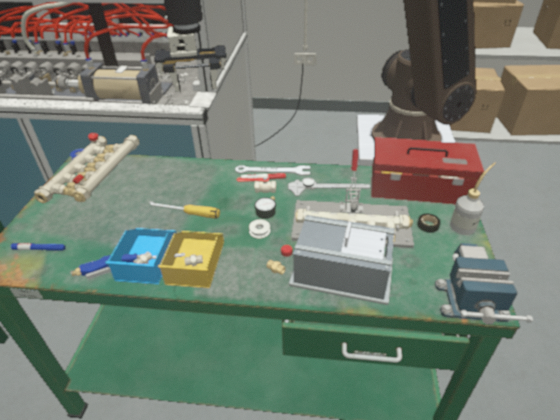

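View pics/side0.png

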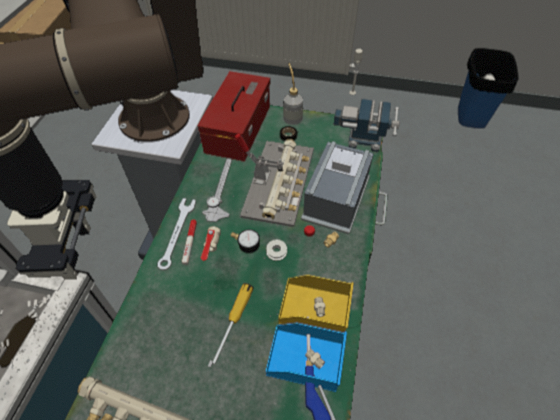

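The box is at scene (345,250) and side (340,185), with the shutter on its left half and the lug at about scene (348,235). I'll enlarge both views.

```bash
python3 - <<'E'
import cv2,numpy as np
a=cv2.imread('pics/scene0.png')[195:300,285:400];b=cv2.imread('pics/side0.png')[135:240,290:390]
f=lambda x:cv2.resize(x,None,fx=x and 1 or 1) 
E
python3 - <<'E'
import cv2,numpy as np
a=cv2.imread('pics/scene0.png')[200:300,290:395];b=cv2.imread('pics/side0.png')[138:238,295:385]
r=lambda x:cv2.resize(x,None,fx=4,fy=4,interpolation=cv2.INTER_CUBIC)
cv2.imwrite('pics/crop0.png',np.hstack([r(a),r(b)]))
E
```

```text
(no output)
```

View pics/crop0.png

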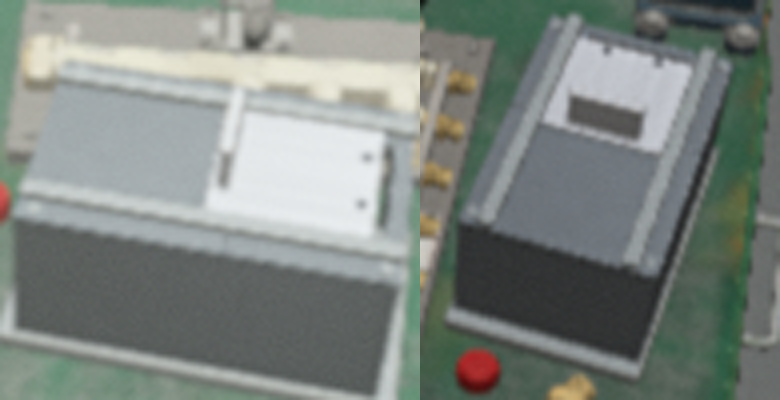

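The crops show the guard's top corners, the shutter, its lug and the near edges. I'll fit the fixture pose from those corners.

```bash
cat >h.py <<'E'
from station import arm
import numpy as np
def ray(name,u,v,z):
    c=arm.get_calibration(name);T=np.array(c['cam_to_world'])
    d=T[:3,:3]@np.array([(u-c['cx'])/c['fx'],(v-c['cy'])/c['fy'],1]);o=T[:3,3]
    return (o+d*(z-o[2])/d[2])[:2]
E
python3 - <<'E'
from h import *
from scipy.optimize import least_squares
S=lambda x,y:('side',(x-420)/4+295,y/4+138);C=lambda x,y:('scene',x/4+290,y/4+200)
L=[(S(460,217),-65,-105),(S(655,272),65,-105),(S(557,18),-65,95),(S(731,65),65,95),(C(15,215),65,-105),(C(403,280),65,95),(C(65,65),-65,-105)]
P=np.array([ray(*a,.105) for a,_,_ in L]);Q=np.array([[x,y] for _,x,y in L])/1e3
R=lambda t:np.array([[np.cos(t),-np.sin(t)],[np.sin(t),np.cos(t)]])
f=least_squares(lambda p:(Q@R(p[2]).T+p[:2]-P).ravel(),[.6,-.1,0],loss='soft_l1',f_scale=.004)
print(f.x);print(np.round(f.fun.reshape(-1,2),4))
loc=lambda p:np.round((p-f.x[:2])@R(f.x[2])*1e3,1)
for n,a,z in [('shut right',C(207,205),.109),('shut left',C(378,232),.109),('shutleft far',C(388,130),.109),('shutright side',S(545,125),.109),('same',S(658,152),.109),('lugtop R x+',S(570,95),.138),('lugtop R x-',S(643,110),.138),('lugtopL',C(241,90),.138)]:print(n,loc(ray(*a,z)))
E
```

```text
[ 0.64434347 -0.20842785 -0.1416721 ]
[[-0.0012  0.0002]
 [ 0.0024 -0.0001]
 [-0.0054  0.0056]
 [ 0.0012  0.0081]
 [ 0.0017 -0.0033]
 [ 0.0037 -0.0024]
 [-0.005  -0.0028]]
shut right [36.  -5.5]
shut left [34.7 82.1]
shutleft far [-43.8  81.8]
shutright side [-36. -14.]
same [ 39.4 -11.5]
lugtop R x+ [-22.8 -10.2]
lugtop R x- [24.5 -6.8]
lugtopL [-24.9   1.7]
```

Fixture at about (0.644, −0.208), yaw −0.142, with the shutter open by roughly 8–13 mm. I'll approach with the fingers shut and the finger line along the fixture's y (twist −23.3°).

```bash
python3 -m crank '[{"dx":0.022,"dy":0.022,"dz":0.015,"twist":-4.6,"grip":-1},{"dx":0.044,"dy":0.044,"dz":0.03,"twist":-9.2,"grip":-1},{"dx":0.066,"dy":0.066,"dz":0.045,"twist":-13.8,"grip":-1},{"dx":0.09,"dy":0.09,"dz":0.06,"twist":-18.4,"grip":-1},{"dx":0.115,"dy":0.115,"dz":0.06,"twist":-23.3,"grip":-1}]' 
python3 -m crank '[{"dx":0.026,"dy":0.026,"dz":0,"twist":0,"grip":-1},{"dx":0.052,"dy":0.052,"dz":0,"twist":0,"grip":-1},{"dx":0.078,"dy":0.078,"dz":0,"twist":0,"grip":-1},{"dx":0.104,"dy":0.104,"dz":0,"twist":0,"grip":-1},{"dx":0.13,"dy":0.13,"dz":0,"twist":0,"grip":-1}]'
python3 -m crank '[{"dx":0.026,"dy":0.026,"dz":0,"twist":0,"grip":-1},{"dx":0.052,"dy":0.052,"dz":0,"twist":0,"grip":-1},{"dx":0.078,"dy":0.078,"dz":0,"twist":0,"grip":-1},{"dx":0.104,"dy":0.104,"dz":0,"twist":0,"grip":-1},{"dx":0.13,"dy":0.13,"dz":0,"twist":0,"grip":-1}]'
```

```text
t: 0.52
eef_pos: [0.2927, -0.5365, 0.2896]
ee_rot: [-3.138, 0.002, 2.995]
force: [0.4, -0.4, 0.9]
width: 0.0598
gripper_force: 0.0
t: 0.93
eef_pos: [0.4225, -0.4048, 0.2864]
ee_rot: [3.141, -0.0, 3.0]
force: [0.1, 0.6, 0.7]
width: 0.0264
gripper_force: 0.0
t: 1.35
eef_pos: [0.5525, -0.2748, 0.2863]
ee_rot: [3.141, -0.0, 3.0]
force: [0.7, -0.5, -0.6]
width: 0.0008
gripper_force: 0.0
```

Remaining shift to (0.65, −0.16) is dx +0.098, dy +0.115. Then a look with the wrist camera.

```bash
python3 -m crank '[{"dx":0.025,"dy":0.029,"dz":0,"twist":0,"grip":-1},{"dx":0.05,"dy":0.058,"dz":0,"twist":0,"grip":-1},{"dx":0.074,"dy":0.087,"dz":0,"twist":0,"grip":-1},{"dx":0.098,"dy":0.115,"dz":0,"twist":0,"grip":-1},{"dx":0.098,"dy":0.115,"dz":0,"twist":0,"grip":-1}]' 
python3 - <<'E'
from station import arm
import cv2,json
s=arm.get_state();im=arm.grab_frame('wrist');cv2.imwrite('pics/w1.png',im[:,:,::-1])
json.dump([list(s['eef_pos']),list(s['ee_rot'])],open('w1.json','w'));print(s['eef_pos'])
E
```

```text
t: 1.77
eef_pos: [0.6527, -0.1567, 0.2847]
ee_rot: [3.141, -0.001, 3.004]
force: [-0.4, -1.6, -1.6]
width: 0.0005
gripper_force: 0.0
[ 0.65273888 -0.15672609  0.28467972]
```

View pics/w1.png

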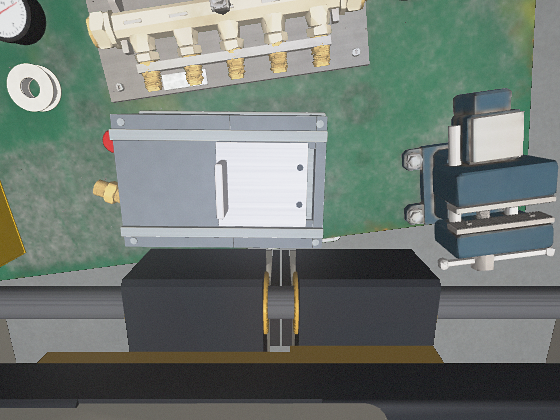

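The wrist view shows the guard's top corners at about (110,114), (327,113), (123,247), (324,246), the shutter's left edge at x≈308, the lug at x≈216–227, y 160–220, and the vise well clear to the right.

```bash
cat >>h.py <<'E'
from scipy.spatial.transform import Rotation as Ro
def wray(pose,u,v,z):
    c=arm.get_calibration('wrist');T=np.eye(4);T[:3,:3]=Ro.from_euler('xyz',pose[1]).as_matrix();T[:3,3]=pose[0]
    T=T@c['tool_from_camera'];d=T[:3,:3]@np.array([(u-c['cx'])/c['fx'],(v-c['cy'])/c['fy'],1]);o=T[:3,3]
    return (o+d*(z-o[2])/d[2])[:2]
R=lambda t:np.array([[np.cos(t),-np.sin(t)],[np.sin(t),np.cos(t)]])
E
python3 - <<'E'
from h import *
import json
from scipy.optimize import least_squares
p=json.load(open('w1.json'))
L=[(110,114,-65,-105),(327,113,-65,95),(123,247,65,-105),(323,246,65,95)]
P=np.array([wray(p,a,b,.105) for a,b,_,_ in L]);Q=np.array([l[2:] for l in L])/1e3
f=least_squares(lambda p:(Q@R(p[2]).T+p[:2]-P).ravel(),[.6,-.1,0]);print(f.x,np.round(f.fun.reshape(-1,2),4).tolist())
loc=lambda q:np.round((q-f.x[:2])@R(f.x[2])*1e3,1)
for a in [(308,142,.109),(307,224,.109),(218,142,.109),(217,160,.138),(217,220,.138),(225,163,.138)]:print(a,loc(wray(p,*a)))
print('tcp',loc(np.array(p[0][:2])))
E
```

```text
[ 0.64188153 -0.20706589 -0.13871804] [[-0.0006, -0.0015], [0.0005, -0.0001], [-0.0003, 0.0022], [0.0004, -0.0007]]
(308, 142, 0.109) [-39.7  77.9]
(307, 224, 0.109) [39.8 78.6]
(218, 142, 0.109) [-39.7  -5.2]
(217, 160, 0.138) [-27.1  -1.8]
(217, 220, 0.138) [26.6 -4.4]
(225, 163, 0.138) [-24.5   4.9]
tcp [ 3.8 51.4]
```

```bash
python3 -m crank '[{"dx":-0.004,"dy":0,"dz":-0.036,"twist":0,"grip":-1},{"dx":-0.004,"dy":0,"dz":-0.072,"twist":0,"grip":-1},{"dx":-0.004,"dy":0,"dz":-0.108,"twist":0,"grip":-1},{"dx":-0.004,"dy":0,"dz":-0.138,"twist":0,"grip":-1},{"dx":-0.004,"dy":0,"dz":-0.16,"twist":0,"grip":-1}]' 
python3 -m crank '[{"dx":-0.001,"dy":-0.007,"dz":-0.003,"twist":0,"grip":-1},{"dx":-0.002,"dy":-0.014,"dz":-0.003,"twist":0,"grip":-1},{"dx":-0.003,"dy":-0.021,"dz":-0.003,"twist":0,"grip":-1},{"dx":-0.004,"dy":-0.028,"dz":-0.003,"twist":0,"grip":-1},{"dx":-0.005,"dy":-0.035,"dz":-0.003,"twist":0,"grip":-1}]'
```

```text
t: 2.23
eef_pos: [0.6434, -0.162, 0.1233]
ee_rot: [-3.142, -0.004, 2.999]
force: [-0.2, 0.3, 0.1]
width: 0.0002
gripper_force: 0.0
t: 2.65
eef_pos: [0.6416, -0.1973, 0.1257]
ee_rot: [3.141, 0.003, 2.999]
force: [0.1, 3.4, 3.5]
width: 0.0006
gripper_force: 1.8
```

Contact shows as 3.4 N. I'll push on along −y of the fixture.

```bash
python3 -m crank '[{"dx":-0.001,"dy":-0.01,"dz":0,"twist":0,"grip":-1},{"dx":-0.0025,"dy":-0.02,"dz":0,"twist":0,"grip":-1},{"dx":-0.004,"dy":-0.03,"dz":0,"twist":0,"grip":-1},{"dx":-0.0055,"dy":-0.04,"dz":0,"twist":0,"grip":-1},{"dx":-0.007,"dy":-0.05,"dz":0,"twist":0,"grip":-1}]' 
python3 -m crank '[{"dx":0,"dy":-0.003,"dz":0,"twist":0,"grip":-1},{"dx":-0.001,"dy":-0.006,"dz":0,"twist":0,"grip":-1},{"dx":-0.001,"dy":-0.008,"dz":0,"twist":0,"grip":-1},{"dx":-0.0015,"dy":-0.01,"dz":0,"twist":0,"grip":-1},{"dx":-0.0015,"dy":-0.01,"dz":0,"twist":0,"grip":-1}]'
```

```text
t: 3.07
eef_pos: [0.634, -0.2475, 0.1241]
ee_rot: [3.142, 0.001, 3.0]
force: [1.5, 4.0, 3.0]
width: 0.0006
gripper_force: 2.0
t: 3.48
eef_pos: [0.6319, -0.2567, 0.1233]
ee_rot: [-3.141, -0.001, 3.0]
force: [0.5, -0.5, -0.2]
width: 0.0003
gripper_force: 0.1
```

```bash
python3 -m crank '[{"dx":0,"dy":-0.002,"dz":0,"twist":0,"grip":-1},{"dx":-0.0005,"dy":-0.004,"dz":0,"twist":0,"grip":-1},{"dx":-0.001,"dy":-0.006,"dz":0,"twist":0,"grip":-1},{"dx":-0.001,"dy":-0.007,"dz":0,"twist":0,"grip":-1},{"dx":-0.001,"dy":-0.007,"dz":0,"twist":0,"grip":-1}]'
python3 -m crank '[{"dx":0,"dy":-0.001,"dz":0,"twist":0,"grip":-1},{"dx":0,"dy":-0.002,"dz":0,"twist":0,"grip":-1},{"dx":-0.0005,"dy":-0.003,"dz":0,"twist":0,"grip":-1},{"dx":-0.001,"dy":-0.004,"dz":0,"twist":0,"grip":-1},{"dx":-0.001,"dy":-0.004,"dz":0,"twist":0,"grip":-1}]'
```

```text
t: 3.9
eef_pos: [0.6308, -0.2636, 0.1233]
ee_rot: [3.142, -0.001, 2.999]
force: [0.8, 2.1, -0.3]
width: 0.0005
gripper_force: 1.0
t: 4.32
eef_pos: [0.6304, -0.2669, 0.1233]
ee_rot: [3.141, 0.0, 3.0]
force: [1.2, 5.9, -0.9]
width: 0.0005
gripper_force: 2.9
```

```bash
python3 -m crank '[{"dx":0,"dy":-0.001,"dz":0,"twist":0,"grip":-1},{"dx":0,"dy":-0.002,"dz":0,"twist":0,"grip":-1},{"dx":0,"dy":-0.003,"dz":0,"twist":0,"grip":-1},{"dx":-0.0005,"dy":-0.003,"dz":0,"twist":0,"grip":-1},{"dx":-0.0005,"dy":-0.003,"dz":0,"twist":0,"grip":-1}]'
```

```text
t: 4.73
eef_pos: [0.6303, -0.2671, 0.1233]
ee_rot: [3.138, 0.001, 3.0]
force: [1.7, 16.9, 1.9]
width: 0.0001
gripper_force: 8.9
```

The shutter is on its stop (16.9 N, no motion). I'll back off, rise over the window and look.

```bash
python3 -m crank '[{"dx":0.002,"dy":0.012,"dz":0,"twist":0,"grip":-1},{"dx":0.005,"dy":0.035,"dz":0.01,"twist":0,"grip":-1},{"dx":0.01,"dy":0.06,"dz":0.03,"twist":0,"grip":-1},{"dx":0.014,"dy":0.085,"dz":0.055,"twist":0,"grip":-1},{"dx":0.018,"dy":0.107,"dz":0.08,"twist":0,"grip":-1}]'
python3 -m crank '[{"dx":0,"dy":0,"dz":0.03,"twist":0,"grip":-1},{"dx":0,"dy":0,"dz":0.06,"twist":0,"grip":-1},{"dx":0,"dy":0,"dz":0.08,"twist":0,"grip":-1},{"dx":0,"dy":0,"dz":0.08,"twist":0,"grip":-1},{"dx":0,"dy":0,"dz":0.08,"twist":0,"grip":-1}]'
python3 - <<'E'
from station import arm
import cv2,json
s=arm.get_state();im=arm.grab_frame('wrist');cv2.imwrite('pics/w2.png',im[:,:,::-1])
json.dump([list(s['eef_pos']),list(s['ee_rot'])],open('w2.json','w'));print(s['eef_pos'])
E
```

```text
t: 5.15
eef_pos: [0.6474, -0.1628, 0.2042]
ee_rot: [-3.14, -0.001, 2.999]
force: [1.4, -0.2, -0.0]
width: 0.0
gripper_force: 0.0
t: 5.57
eef_pos: [0.6482, -0.1639, 0.2853]
ee_rot: [-3.141, 0.003, 3.0]
force: [-0.0, -0.2, -0.7]
width: 0.0009
gripper_force: 0.0
[ 0.64818056 -0.16385455  0.2853468 ]
```

View pics/w2.png

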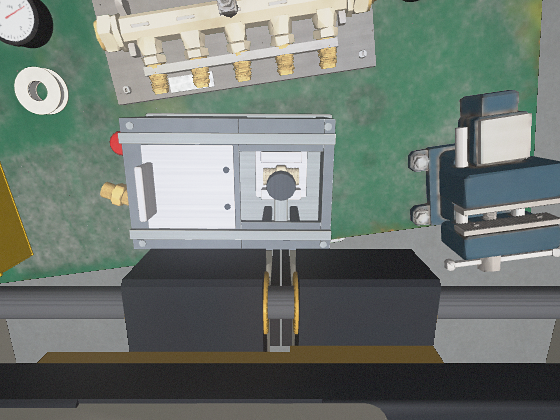

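The shutter is open. The window spans px x 239–322, y 152–221, and the dark pad is centred at (281,185).

```bash
python3 - <<'E'
from h import *
import json
p=json.load(open('w2.json'))
o=np.array([.6419,-.2071]);loc=lambda q:np.round((q-o)@R(-.139)*1e3,1)
for a in [(281,185,.095),(239,152,.105),(322,152,.105),(239,221,.105),(322,221,.105),(148,163,.138)]:
  q=wray(p,*a);print(a,q-np.array(p[0][:2]),loc(q))
print(loc(np.array(p[0][:2])))
E
```

```text
(281, 185, 0.095) [0.00106252 0.00135886] [ 1.1 45.2]
(239, 152, 0.105) [-0.03806652 -0.03307064] [-32.9   5.7]
(322, 152, 0.105) [-0.02696336  0.04439723] [-32.6  83.9]
(239, 221, 0.105) [ 0.02921324 -0.04493188] [35.4  3.2]
(322, 221, 0.105) [0.0409451  0.03689187] [35.7 85.9]
(148, 163, 0.138) [-0.0432304  -0.10767524] [-27.7 -68.9]
[ 0.2 43.7]
```

```bash
python3 -m crank '[{"dx":0,"dy":0.001,"dz":-0.038,"twist":0,"grip":-1},{"dx":0,"dy":0.001,"dz":-0.076,"twist":0,"grip":-1},{"dx":0,"dy":0.001,"dz":-0.114,"twist":0,"grip":-1},{"dx":0,"dy":0.001,"dz":-0.15,"twist":0,"grip":-1},{"dx":0,"dy":0.001,"dz":-0.178,"twist":0,"grip":-1}]'
python3 -m crank '[{"dx":0,"dy":0,"dz":-0.004,"twist":0,"grip":-1},{"dx":0,"dy":0,"dz":-0.009,"twist":0,"grip":-1},{"dx":0,"dy":0,"dz":-0.014,"twist":0,"grip":-1},{"dx":0,"dy":0,"dz":-0.018,"twist":0,"grip":-1},{"dx":0,"dy":0,"dz":-0.022,"twist":0,"grip":-1}]'
```

```text
t: 6.03
eef_pos: [0.6451, -0.1626, 0.1009]
ee_rot: [-3.141, -0.005, 2.999]
force: [0.2, 1.0, -0.8]
width: 0.001
gripper_force: 0.0
t: 6.45
eef_pos: [0.6476, -0.1629, 0.0857]
ee_rot: [-3.141, 0.001, 3.0]
force: [-5.1, 0.5, 9.1]
width: 0.0003
gripper_force: 3.9
```

```bash
python3 -m crank '[{"dx":0,"dy":0,"dz":-0.002,"twist":0,"grip":-1},{"dx":0,"dy":0,"dz":-0.004,"twist":0,"grip":-1},{"dx":0,"dy":0,"dz":-0.006,"twist":0,"grip":-1},{"dx":0,"dy":0,"dz":-0.006,"twist":0,"grip":-1},{"dx":0,"dy":0,"dz":-0.006,"twist":0,"grip":-1}]'
```

```text
t: 6.87
eef_pos: [0.6475, -0.1628, 0.0798]
ee_rot: [-3.141, 0.001, 3.0]
force: [-5.7, 0.6, 4.7]
width: 0.0003
gripper_force: 3.0
```

Not yet on the stop, so I'll press on in small steps.

```bash
python3 -m crank '[{"dx":0,"dy":0,"dz":-0.001,"twist":0,"grip":-1},{"dx":0,"dy":0,"dz":-0.002,"twist":0,"grip":-1},{"dx":0,"dy":0,"dz":-0.003,"twist":0,"grip":-1},{"dx":0,"dy":0,"dz":-0.003,"twist":0,"grip":-1},{"dx":0,"dy":0,"dz":-0.003,"twist":0,"grip":-1}]'
```

```text
t: 7.28
eef_pos: [0.6476, -0.1628, 0.0787]
ee_rot: [-3.141, 0.002, 3.0]
force: [-11.0, 2.6, 19.9]
width: 0.0002
gripper_force: 10.7
```

```bash
python3 -m crank '[{"dx":0,"dy":0,"dz":-0.001,"twist":0,"grip":-1},{"dx":0,"dy":0,"dz":-0.002,"twist":0,"grip":-1},{"dx":0,"dy":0,"dz":-0.002,"twist":0,"grip":-1},{"dx":0,"dy":0,"dz":-0.002,"twist":0,"grip":-1},{"dx":0,"dy":0,"dz":-0.002,"twist":0,"grip":-1}]'
```

```text
t: 7.7
eef_pos: [0.6477, -0.1629, 0.0784]
ee_rot: [-3.141, 0.003, 3.001]
force: [-15.5, 4.9, 30.0]
width: 0.0004
gripper_force: 16.3
```

The lever is firmly on its stop (30 N, no motion). Withdrawing and checking.

```bash
python3 -m crank '[{"dx":0,"dy":0,"dz":0.01,"twist":0,"grip":-1},{"dx":0,"dy":0,"dz":0.035,"twist":0,"grip":-1},{"dx":0,"dy":0,"dz":0.07,"twist":0,"grip":-1},{"dx":0,"dy":0,"dz":0.105,"twist":0,"grip":-1},{"dx":0,"dy":0,"dz":0.14,"twist":0,"grip":-1}]'
python3 -m crank '[{"dx":0,"dy":0,"dz":0.03,"twist":0,"grip":-1},{"dx":0,"dy":0,"dz":0.06,"twist":0,"grip":-1},{"dx":0,"dy":0,"dz":0.072,"twist":0,"grip":-1},{"dx":0,"dy":0,"dz":0.072,"twist":0,"grip":-1},{"dx":0,"dy":0,"dz":0.072,"twist":0,"grip":-1}]'
python3 - <<'E'
from station import arm
import cv2,numpy as np
im=arm.grab_frame('wrist')[:,:,::-1][95:255,100:350]
b=cv2.imread('pics/w2.png')[95:255,100:350]
cv2.imwrite('pics/w3.png',cv2.resize(np.vstack([b,im]),None,fx=1.8,fy=1.8))
E
```

```text
t: 8.12
eef_pos: [0.6481, -0.1626, 0.2156]
ee_rot: [3.141, 0.002, 3.0]
force: [1.5, 0.6, 0.0]
width: 0.0001
gripper_force: 0.0
t: 8.53
eef_pos: [0.6482, -0.1624, 0.2863]
ee_rot: [3.141, 0.004, 3.0]
force: [0.1, -0.5, -1.2]
width: 0.0003
gripper_force: 0.0
```

View pics/w3.png

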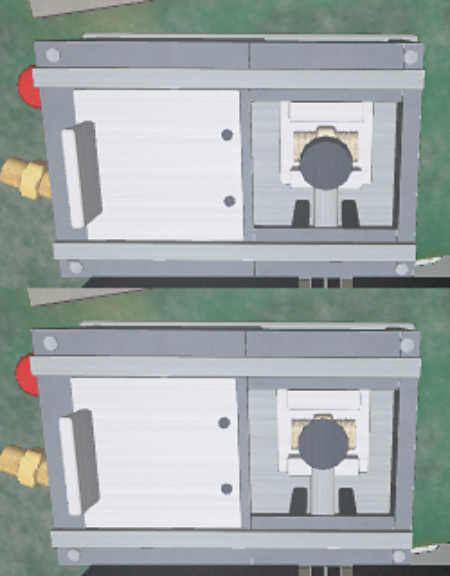

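The lower half (after) shows the shutter still open and the pad at (325,443) smaller and lower than before at (326,163). Handing in.

```bash
python3 -c "
from station import arm
print(arm.job_done())"
```

```text
the job is handed in; nothing more can be done
None
```

I pushed the shutter to its stop, pressed the lever down to its stop, withdrew clear, and handed the job in at about 8.6 s; a last picture showed both staying put, but no verdict came back.

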